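# Set out the assay reagents in order of use

## Robot

A 6-joint arm with a two-finger parallel gripper is mounted at the origin on a cart in front of the work surface, level with it; the furniture and walls round the work are solid. World frame = base frame: x ahead of the robot, y to its left, z up, the work surface at z = 0. Lengths are in m, angles in rad, forces in N, time in s.
With the tool pointing down it reaches from about 0.3 to 0.775 m from the base axis. Payload 14.6 kg.
Tool frame: the origin (TCP) lies at the very end of the fingers, on their centre line; the grasp point (between the pads) lies 19 mm behind it; z points along the fingers, y is the line along which they close (so a half turn about z gives the same grasp; the last joint's range is limited). The gripper opens to 85 mm and grips with 20 to 120 N. Pads are 22 mm wide; open, the fingers measure 114 mm over their backs; the gripper's body (76 mm by 85 mm) begins 54 mm behind the grasp point. The pads swing forward as they close: fully open they stand 13 mm farther back than shut.
Start: joints at [1.193, 0.3, 1.521, -0, 1.321, -0.067], TCP at [0.168, 0.524, 0.231] pointing down, gripper open.
Joint ranges: [-3.03, 3.03], [-0.79, 2.21], [0.23, 2.52], [-1.04, 4.18], [0, 3.07], [-2.55, 2.55]. Speed limits (rad/s): [2.22, 2.22, 2.57, 3.14, 3.14, 3.14].

## Interface

Orientations are given as a rotation vector (axis times angle).
In Python, from cell import get_obs, read_camera, sign_off gives the robot as it stands. The module is installed in compiled form; this text tells all that it offers.
- The arm moves only by the tool send_rows, never from a script. Its argument "moves" is a list of rows, each a list of 5 numbers: the shift along the tool's x, y, z in mm, then the turn about the tool's z in rad, then the finger opening in mm, from 0 to 85.4. In form: [[dx, dy, dz, roll, fingers], ...]. A call has 1 to 8 rows; each row shifts and turns the commanded pose from where the row before left it, along the tool's axes as they then stand; what a row does not reach is not made up. A row lasts 1/10 s, in which the tool goes at most 50 mm and 8.59 degrees, less where a joint would pass 70% of its speed; a pose out of reach is approached as far as the arm can. A call with a gripper value outside its range is refused whole. The fingers move at their own pace and stop on an object; "grip_force" is the grip in N (left out, the last holds). Time passes only in rows, so rows that do not move let the fingers close. It gives the time, the measured TCP pose, the force, the opening and the grip force at its end, in the units of the state.
- get_obs(): the state, without advancing time (a new reading comes with each control period).
- read_camera(name): name is "scene" or "top" or "wrist"; returns a dict with "img" (400x640x3 uint8, red, green, blue), "fx", "fy", "cx", "cy" (pixels), "pose" (4x4, takes a point from camera to world coordinates). Camera axes: x right, y up, looking along -z (the intrinsics and any distortion apply to the point x, -y, -z); pixel columns grow to the right and rows downward; lengths in m; the calibration is good to about 2 mm. A picture is of the moment at which its call begins. There is no depth.
- sign_off(): hands the job in; it is judged then, once.
The state is a dict: "clock": time; "joint_positions": joint angles; "dq": joint speeds; "effort": joint torques, N m; "tcp_pos": TCP position; "tool_rot": TCP orientation; "wrist_force": force on the tool from outside, world axes, zero at the start; "ft_torque": the same for the moment, N m; "opening": finger opening in m; "gripper_force": force on a finger pad.
Only numpy, scipy, OpenCV 4.12 (cv2) and the standard library are available. Lean on these libraries where they do the work, as an engineer would, in place of code of your own. Each camera call takes 0.05 s, during which the arm holds its last target. There are 200 camera calls.

## Task

Set out the reagents for the assay: move all four bottles from the aluminium cold block into the white bench rack in their order of use, starting at the end of the rack that has the handle: first the serum vial, then the white vial, then the dropper bottle, and the large amber vial last. Each must stand upright right down in its own well; keep the bottles upright on the way, and leave the beaker, the trough and the tube rack where they are.

Things in the scene. Friction and masses are not known exactly. Their poses are not given: they have to be found in the camera images.
- serum_vial: Clear glass serum vial with an aluminium crimp cap, upright. 30 mm in diameter, 54 mm tall; straight glass body up to 38 mm, then a shoulder, a narrow neck and the 20 mm wide cap. Origin: centre of its underside, z up. About 45 g. Starts in one of the cold block's wells.
- white_vial: White screw-cap vial, upright. Body 30 mm in diameter and 50 mm tall, cap 24 mm wide, 62 mm tall in all. Origin: centre of its underside, z up. About 42 g. Starts in one of the cold block's wells.
- dropper_bottle: Tall amber-glass dropper bottle with a black rubber bulb on top, upright. Body 33 mm in diameter up to about 60 mm, 24 mm wide collar from 62 to 77 mm, bulb 13 mm wide, 102 mm tall in all. Origin: centre of its underside, z up. About 70 g. Starts in one of the cold block's wells.
- amber_vial: Large amber (brown) screw-cap vial, upright. Body 34 mm in diameter and 56 mm tall, cap 26 mm wide, 70 mm tall in all. Origin: centre of its underside, z up. About 50 g. Starts in one of the cold block's wells.
- cold_block: Cold block: bare aluminium bar, 60 x 244 mm and 42 mm tall, in a dark rubber shoe 80 x 264 x 20 mm; fixed. Origin: centre of its underside, z up. Four wells in a row along its y axis: centres x = 0, y = +84, +28, -28, -84 mm, 38 mm wide, 18 mm deep; well floors 24 mm above its underside. The bottles start in it, one to a well, in any order.
- bench_rack: Bench rack: white plastic strip, 56 x 224 mm and 34 mm tall, plus an equally tall grey cheek, 20 mm long, at either end; fixed. Origin: centre of its underside, z up. Four wells in a row along its y axis: centres x = 0, y = +84, +28, -28, -84 mm, 38 mm wide, 18 mm deep; well floors 16 mm above its underside. Empty at the start.
- rack_handle: The cheek of the bench rack that carries the handle: grey block 58 x 20 x 34 mm with an upright black arch handle, 50 mm wide, up to 64 mm above the worktop. Fixed to the rack 122 mm from its centre, at its +y end or its -y end, changing from start to start; the cheek at the other end is plain. The well next to it is the first place. Origin: centre of its underside.
- beaker: Bystander: empty glass beaker, 70 mm in diameter, 88 mm tall, standing loose on the worktop. Origin: centre of its underside.
- trough: Bystander: open white reagent trough, 50 x 126 x 30 mm, long along its y axis, standing loose on the worktop. Origin: centre of its underside.
- tube_rack: Bystander: tube rack full of capped tubes, 62 x 206 x 76 mm, long along its y axis, standing loose on the worktop. Origin: centre of its underside.

How it is judged:
At the end, for the whole second after the job is handed in: From the handle end, the rack's wells hold the serum vial, white vial, dropper bottle and large amber vial; each within 9 mm of its well's centre along and across the rack, underside less than 22 mm above the rack's (well floor: 16 mm), upright within 0.15 rad, released and at rest (((y of rack_handle in the frame of bench_rack above 0 m and y of serum_vial in the frame of bench_rack between 0.075 and 0.093 m and x of serum_vial in the frame of bench_rack between -0.009 and 0.009 m and y of white_vial in the frame of bench_rack between 0.019 and 0.037 m and x of white_vial in the frame of bench_rack between -0.009 and 0.009 m and y of dropper_bottle in the frame of bench_rack between -0.037 and -0.019 m and x of dropper_bottle in the frame of bench_rack between -0.009 and 0.009 m and y of amber_vial in the frame of bench_rack between -0.093 and -0.075 m and x of amber_vial in the frame of bench_rack between -0.009 and 0.009 m) or (y of rack_handle in the frame of bench_rack below 0 m and y of serum_vial in the frame of bench_rack between -0.093 and -0.075 m and x of serum_vial in the frame of bench_rack between -0.009 and 0.009 m and y of white_vial in the frame of bench_rack between -0.037 and -0.019 m and x of white_vial in the frame of bench_rack between -0.009 and 0.009 m and y of dropper_bottle in the frame of bench_rack between 0.019 and 0.037 m and x of dropper_bottle in the frame of bench_rack between -0.009 and 0.009 m and y of amber_vial in the frame of bench_rack between 0.075 and 0.093 m and x of amber_vial in the frame of bench_rack between -0.009 and 0.009 m)) and z of each of serum_vial, white_vial, dropper_bottle, amber_vial in the frame of bench_rack below 0.022 m and angle between each of serum_vial, white_vial, dropper_bottle, amber_vial's own z axis and vertical below 0.15 rad and linear speed of each of serum_vial, white_vial, dropper_bottle, amber_vial below 0.02 m/s and angular speed of each of serum_vial, white_vial, dropper_bottle, amber_vial below 0.3 rad/s and contact force between the fingers and serum_vial below 0.1 N and contact force between the fingers and white_vial below 0.1 N and contact force between the fingers and dropper_bottle below 0.1 N and contact force between the fingers and amber_vial below 0.1 N); the robot touches nothing.
It fails at once if the beaker is pushed more than 30 mm or tipped over (distance of beaker from where it was at the start of the episode above 0.03 m or angle between beaker's own z axis and vertical above 0.35 rad).
It fails at once if the trough is pushed more than 30 mm or tipped over (distance of trough from where it was at the start of the episode above 0.03 m or angle between trough's own z axis and vertical above 0.35 rad).
It fails at once if the tube rack is pushed more than 30 mm or tipped over (distance of tube_rack from where it was at the start of the episode above 0.03 m or angle between tube_rack's own z axis and vertical above 0.35 rad).
It fails at once if a reagent bottle is tipped by more than 40 degrees (angle between any of serum_vial, white_vial, dropper_bottle, amber_vial's own z axis and vertical above 0.7 rad).
It also fails if it takes over 88 s, if anything falls off the work surface, if the arm or the gripper's body presses on something with over 40 N, if the wrist force passes 120 N, or if a joint passes its speed limit or range.

## Working session

There is one attempt and no reset: what is moved stays moved. The work goes in short steps, Python scripts to look and compute and a tool call to move; the robot and the scene stay as the last step left them, time stands still between calls to the robot, and variables do not carry over. Pictures are saved under pics/ and viewed, at most 14 in all, crops included, and the job is handed in when it is done.

Besides the shell and the picture viewer there is one more tool, called as name(argument=value, ...) on one line, values as JSON. send_rows: Moves the arm, as the interface text tells. Its arguments: {"type":"object","properties":{"moves":{"type":"array","items":{"type":"array","items":{"type":"number"}}},"grip_force":{"type":"number"}},"required":["moves"]}

```bash
mkdir -p pics; cat > h.py <<'E'
import numpy as np, cv2
from cell import get_obs, read_camera, sign_off
from scipy.spatial.transform import Rotation as R
def snap(n,f):
    c=read_camera(n); cv2.imwrite(f'pics/{f}.png',c['img'][:,:,::-1]); 
    np.savez(f'pics/{f}.npz',**{k:c[k] for k in('fx','fy','cx','cy','pose')}); return c
def pix(c,u,v,z):
    d=np.array([(u-c['cx'])/c['fx'],-(v-c['cy'])/c['fy'],-1]); P=np.array(c['pose'])
    d=P[:3,:3]@d; o=P[:3,3]; return o+d*(z-o[2])/d[2]
def proj(c,p):
    P=np.array(c['pose']); q=P[:3,:3].T@(np.array(p)-P[:3,3])
    return c['cx']+c['fx']*q[0]/-q[2], c['cy']-c['fy']*q[1]/-q[2]
def st():
    o=get_obs(); print(round(o['clock'],2),np.round(o['tcp_pos'],4),np.round(R.from_rotvec(o['tool_rot']).as_matrix(),3).tolist(),'op',round(o['opening'],4),'gf',o['gripper_force'],'F',np.round(o['wrist_force'],1)); return o
E
python3 - <<'E'
from h import *
for n in('top','scene'):
    c=snap(n,n+'0'); print(c.keys(),c['fx'],c['fy'],c['cx'],c['cy'],np.round(c['pose'],3).tolist())
st()
E
```

```text
dict_keys(['img', 'fx', 'fy', 'cx', 'cy', 'pose']) 378.7131046243096 378.7131046243096 319.5557044494016 204.1147089683421 [[0.021, 0.993, -0.114, 0.366], [-1.0, 0.02, -0.004, 0.08], [-0.002, 0.114, 0.994, 1.334], [0.0, 0.0, 0.0, 1.0]]
dict_keys(['img', 'fx', 'fy', 'cx', 'cy', 'pose']) 518.6335269075064 518.6335269075064 327.8365748209764 199.03652883032916 [[0.75, 0.276, -0.601, -0.373], [-0.661, 0.334, -0.672, -0.957], [0.015, 0.901, 0.433, 0.708], [0.0, 0.0, 0.0, 1.0]]
0.1 [0.1681 0.5234 0.2307] [[-0.952, 0.306, -0.0], [0.306, 0.952, -0.001], [0.0, -0.001, -1.0]] op 0.0857 gf 0.0 F [-0.5 -0.3  0.5]
```

View pics/top0.png

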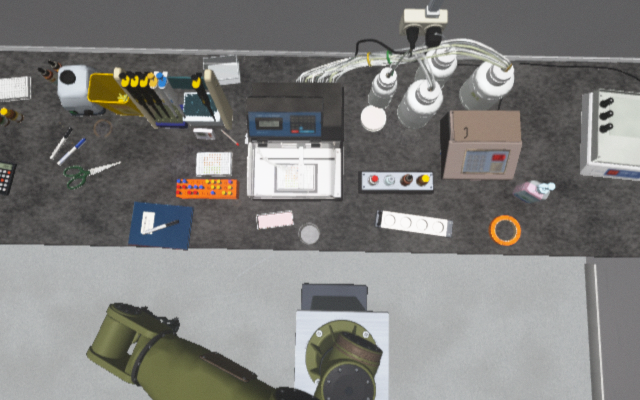

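View pics/scene0.png

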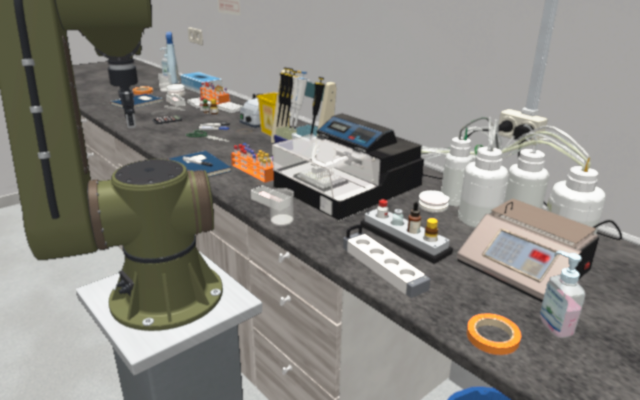

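Top view: the cold block is at about (362–433, 181), with caps in red, grey, brown and yellow from left to right. The rack is at about (376–452, 223). In the scene view the handle is on the rack's left end, at (353, 233). Next I'll zoom in on both.

```bash
python3 - <<'E'
import cv2,numpy as np
a=cv2.imread('pics/top0.png')[165:245,290:460]; b=cv2.imread('pics/scene0.png')[190:300,335:465]
a=cv2.resize(a,None,fx=4.6,fy=4.6,interpolation=cv2.INTER_CUBIC); cv2.imwrite('pics/ta.png',a)
b=cv2.resize(b,None,fx=5,fy=5,interpolation=cv2.INTER_CUBIC); cv2.imwrite('pics/sb.png',b)
E
```

```text
(no output)
```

View pics/ta.png

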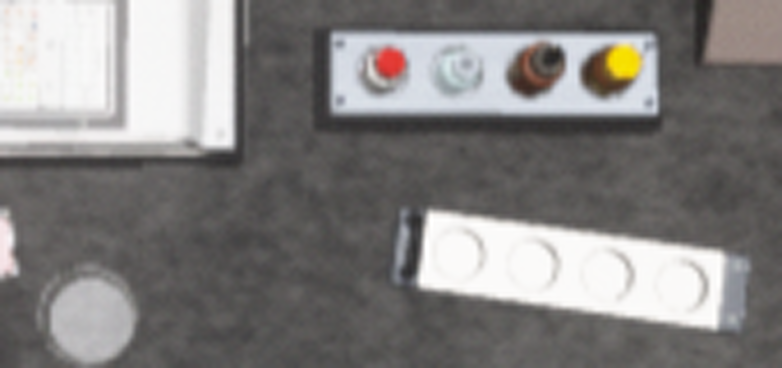

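View pics/sb.png

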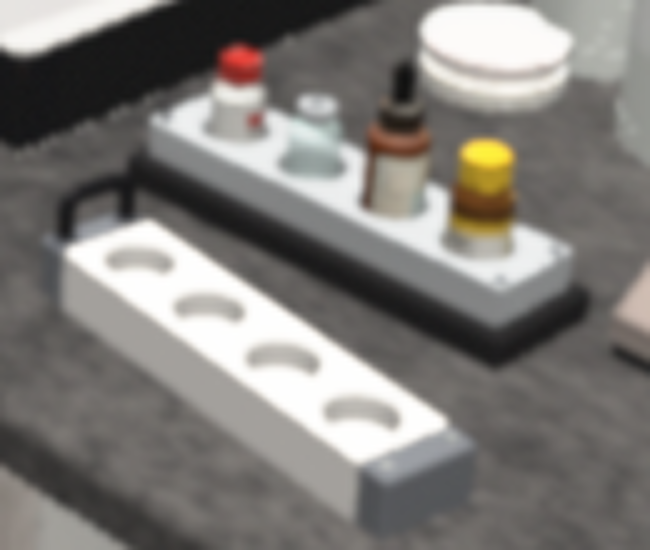

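The order from +y to −y is white (red cap), serum, dropper, amber (yellow cap). The handle is at the rack's +y (left) end.

```bash
python3 - <<'E'
from h import *
c=dict(np.load('pics/top0.npz'))
f=lambda x,y,z:pix(c,290+(x+.5)/4.6-.5,165+(y+.5)/4.6-.5,z)[:2]
for nm,pts,z in(('block',[(331,31),(657,32),(657,115),(331,115)],.042),('rack',[(427,209),(727,247),(718,331),(416,288)],.034)):
    q=np.array([f(x,y,z) for x,y in pts]); d=(q[0]+q[3]-q[1]-q[2])/2
    m=q.mean(0); L=np.linalg.norm(d); a=np.arctan2(d[1],d[0]); y=d/L
    print(nm,m.round(4),'len',L.round(4),'w',np.linalg.norm(q[0]-q[3]).round(4),'yaw of y',a-np.pi/2)
    for k in(.084,.028,-.028,-.084): print((m+y*k).round(4))
print([f(*p,.034).round(4) for p in((459,254),(533,266),(607,275),(681,286))])
print('beaker',f(92,320,.088).round(3))
o=st(); print(o['joint_positions'])
w=snap('wrist','w0');print(np.round(np.array(w['pose']),3).tolist(),w['fx'],w['cx'],w['cy'])
E
```

```text
block [ 0.6011 -0.1806] len 0.2449 w 0.064 yaw of y 0.018622030690152336
[ 0.5995 -0.0966]
[ 0.6005 -0.1526]
[ 0.6016 -0.2086]
[ 0.6026 -0.2645]
rack [ 0.4557 -0.2398] len 0.2258 w 0.0599 yaw of y -0.11396672925264784
[ 0.4653 -0.1564]
[ 0.4589 -0.212 ]
[ 0.4525 -0.2677]
[ 0.4462 -0.3233]
[array([ 0.4649, -0.1557]), array([ 0.4571, -0.2109]), array([ 0.4515, -0.2661]), array([ 0.4444, -0.3211])]
beaker [0.408 0.116]
0.1 [0.1681 0.5234 0.2307] [[-0.952, 0.306, -0.0], [0.306, 0.952, -0.001], [0.0, -0.001, -1.0]] op 0.0857 gf 0.0 F [-0.5 -0.3  0.5]
[ 1.19338637e+00  3.00467789e-01  1.52153959e+00 -1.56622501e-05
  1.32071353e+00 -6.66003605e-02]
[[0.306, -0.91, -0.281, 0.096], [0.952, 0.292, 0.092, 0.547], [-0.001, -0.296, 0.955, 0.373], [0.0, 0.0, 0.0, 1.0]] 281.7739414137403 316.9459360685259 198.04328361153173
```

send_rows(moves=[[0,0,0,0.145,60],[0,0,0,0.145,60],[0,0,0,0.145,60],[0,0,0,0.145,60],[0,0,0,0.145,60],[0,0,0,0.145,60],[0,0,0,0.145,60],[0,0,0,0.145,60]], grip_force=30)

```text
clock: 0.95
tcp_pos: [0.1682, 0.5235, 0.231]
tool_rot: [2.115, 2.323, -0.001]
wrist_force: [-0.3, 0.4, -0.7]
opening: 0.0601
gripper_force: 0.0
```

send_rows(moves=[[0,0,0,0.145,60],[-35,16,0,0,60],[-35,16,0,0,60],[-35,16,0,0,60],[-35,16,0,0,60],[-35,16,0,0,60],[-35,16,0,0,60],[-35,16,0,0,60]])

```text
clock: 1.75
tcp_pos: [0.2692, 0.2724, 0.2312]
tool_rot: [2.271, 2.171, 0.0]
wrist_force: [1.2, -0.5, -0.1]
opening: 0.0598
gripper_force: 0.0
```

send_rows(moves=[[-35,16,0,0,60],[-35,16,0,0,60],[-35,16,0,0,60],[-35,16,0,0,60],[-35,16,0,0,60],[-35,16,0,0,60],[-35,16,0,0,60],[-35,16,0,0,60]])

```text
clock: 2.55
tcp_pos: [0.3846, -0.0133, 0.2313]
tool_rot: [2.271, 2.17, 0.0]
wrist_force: [0.1, 1.3, -0.6]
opening: 0.06
gripper_force: 0.0
```

```bash
python3 - <<'E'
from h import *
o=st(); print(o['joint_positions'].round(2) if hasattr(o['joint_positions'],'round') else o['joint_positions'])
E
```

```text
2.55 [ 0.3846 -0.0133  0.2313] [[0.045, 0.999, 0.0], [0.999, -0.045, 0.0], [0.0, 0.0, -1.0]] op 0.06 gf 0.0 F [ 0.1  1.3 -0.6]
[-0.13 -0.08  1.94  0.    1.28 -0.08]
```

send_rows(moves=[[-20,20,0,0,60],[-20,20,0,0,60],[-20,20,0,0,60],[-20,20,0,0,60],[-20,20,0,0,60],[-20,20,0,0,60],[0,0,0,0,60]])

```text
clock: 3.25
tcp_pos: [0.4999, -0.1387, 0.2305]
tool_rot: [-2.272, -2.169, 0.001]
wrist_force: [0.8, 0.7, 0.5]
opening: 0.0601
gripper_force: 0.0
```

```bash
python3 - <<'E'
from h import *
st(); snap('wrist','w1')
E
```

```text
3.25 [ 0.4999 -0.1387  0.2305] [[0.047, 0.999, -0.001], [0.999, -0.047, 0.0], [0.0, -0.001, -1.0]] op 0.0601 gf 0.0 F [0.8 0.7 0.5]
```

View pics/w1.png

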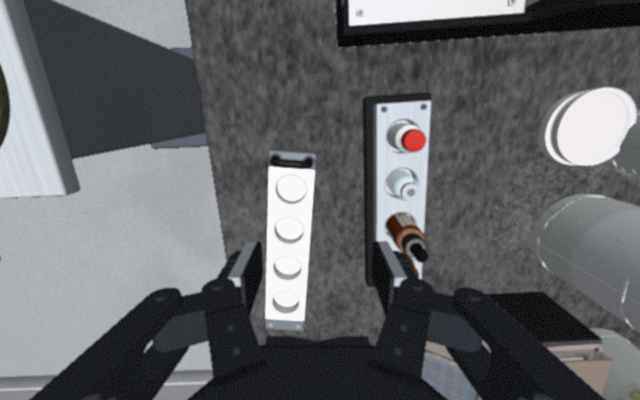

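The wrist view shows the rack wells at (291,188), (289,229), (287,267) and (285,301). The red cap is at (413,140) and the serum cap at (406,190).

```bash
python3 - <<'E'
from h import *
c=dict(np.load('pics/w1.npz'))
for p in((291,188.5),(289.5,229.5),(287.5,267.5),(285.5,301)): print('well',pix(c,*p,.034)[:2].round(4))
print('blk',pix(c,375,102,.042)[:2].round(4),pix(c,432,98,.042)[:2].round(4))
print('white',pix(c,413,140,.086)[:2].round(4),'serum',pix(c,406,190,.078)[:2].round(4),'bulb',pix(c,419,254,.126)[:2].round(4))
E
```

```text
well [ 0.4665 -0.1544]
well [ 0.4605 -0.2097]
well [ 0.4535 -0.2658]
well [ 0.4465 -0.3196]
blk [ 0.5681 -0.0571] [ 0.6311 -0.0558]
white [ 0.5982 -0.0957] serum [ 0.5961 -0.1499] bulb [ 0.5969 -0.2016]
```

send_rows(moves=[[-16,26,0,0,60],[-16,26,0,0,60],[-16,26,0,0,60],[-16,26,0,0,60],[0,0,30,0,60],[0,0,30,0,60],[0,0,0,0,60]])

```text
clock: 4.0
tcp_pos: [0.598, -0.2042, 0.1672]
tool_rot: [-2.266, -2.167, 0.005]
wrist_force: [1.0, 0.6, -0.6]
opening: 0.0601
gripper_force: 0.0
```

```bash
python3 - <<'E'
from h import *
st(); snap('wrist','w2')
E
```

```text
4.0 [ 0.598  -0.2042  0.1672] [[0.045, 0.999, -0.007], [0.999, -0.045, 0.003], [0.003, -0.007, -1.0]] op 0.0601 gf 0.0 F [ 1.   0.6 -0.6]
```

View pics/w2.png

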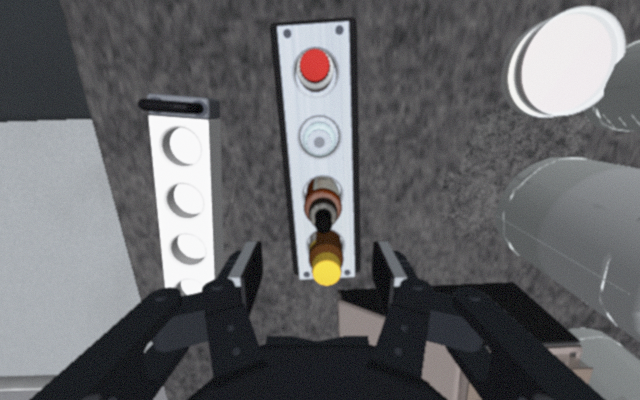

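The closer wrist view shows the bulb tip at (323,220), the yellow cap at (327,271), the serum cap at (319,138) and the red cap at (314,65). The rack wells are at (182,146), (186,200) and (190,248).

```bash
python3 - <<'E'
from h import *
c=dict(np.load('pics/w2.npz'))
for n,p,z in(('W1',(182,146),.034),('W2',(186,200),.034),('W3',(190,248),.034),('c1',(277.5,25),.042),('c2',(355,20),.042),('bulb',(323,221),.122),('yellow',(327,271),.094),('serum',(319,139),.078),('red',(314.5,65),.086),('well serum',(319.5,136),.042)): print(n,pix(c,*p,z)[:2].round(4))
print(np.round(c['pose'],3).tolist())
E
```

```text
W1 [ 0.4677 -0.1553]
W2 [ 0.4616 -0.2103]
W3 [ 0.456  -0.2649]
c1 [ 0.5706 -0.0584]
c2 [ 0.6354 -0.0577]
bulb [ 0.6022 -0.2041]
yellow [ 0.6038 -0.2622]
serum [ 0.6016 -0.1504]
red [ 0.6006 -0.0967]
well serum [ 0.6019 -0.151 ]
[[0.999, 0.04, 0.021, 0.603], [-0.044, 0.955, 0.294, -0.129], [-0.009, -0.295, 0.955, 0.31], [0.0, 0.0, 0.0, 1.0]]
```

send_rows(moves=[[-2,3,18,0,60],[0,0,30,0,60],[0,0,30,0,60],[0,0,30,0,60],[0,0,0,0,60],[0,0,0,0,25],[0,0,0,0,25],[0,0,0,0,25]])

```text
clock: 4.85
tcp_pos: [0.6038, -0.2081, 0.0663]
tool_rot: [2.268, 2.168, 0.002]
wrist_force: [-1.6, 0.8, 7.4]
opening: 0.0307
gripper_force: 29.8
```

send_rows(moves=[[0,0,0,0,25],[0,0,0,0,25],[0,0,0,0,25]])

```text
clock: 5.15
tcp_pos: [0.6038, -0.2081, 0.0663]
tool_rot: [2.268, 2.168, 0.003]
wrist_force: [-2.6, 1.3, 7.9]
opening: 0.0311
gripper_force: 29.8
```

send_rows(moves=[[0,0,0,0,60],[0,0,0,0,60],[0,0,0,0,60],[0,0,0,0,60]])

```text
clock: 5.55
tcp_pos: [0.6028, -0.2076, 0.0635]
tool_rot: [2.271, 2.171, 0.0]
wrist_force: [0.4, 0.6, -0.8]
opening: 0.06
gripper_force: 0.0
```

```bash
python3 - <<'E'
from h import *
st(); snap('wrist','w3')
E
```

```text
5.55 [ 0.6028 -0.2076  0.0635] [[0.045, 0.999, 0.0], [0.999, -0.045, -0.0], [-0.0, 0.0, -1.0]] op 0.06 gf 0.0 F [ 0.4  0.6 -0.8]
```

View pics/w3.png

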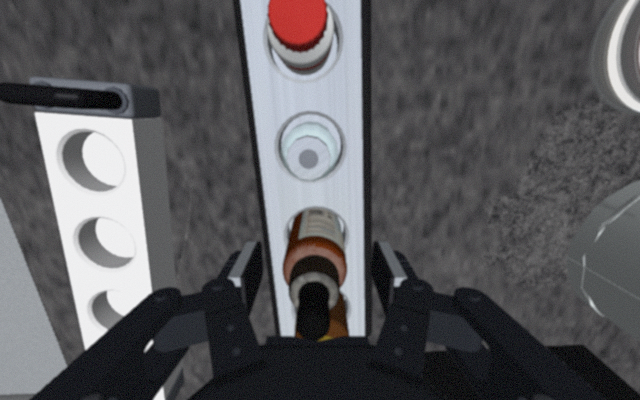

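The bottle is still upright in its well. The grip sat too high, on its shoulder, so I'll go lower and grip again.

send_rows(moves=[[0,0,7.5,0,60],[0,0,0,0,60],[0,0,0,0,25],[0,0,0,0,25],[0,0,0,0,25],[0,0,0,0,25],[0,0,0,0,25]])

```text
clock: 6.3
tcp_pos: [0.6028, -0.2077, 0.0558]
tool_rot: [2.271, 2.171, 0.0]
wrist_force: [0.3, -0.1, 0.8]
opening: 0.0311
gripper_force: 31.2
```

send_rows(moves=[[0,0,-10,0,25],[0,0,-25,0,25],[0,0,-25,0,25],[-11,-24,-10,0,25],[-11,-24,0,0,25],[-11,-24,0,0,25],[-11,-24,0,0,25],[-11,-24,0,0,25]])

```text
clock: 7.1
tcp_pos: [0.4795, -0.2575, 0.1266]
tool_rot: [2.27, 2.171, 0.0]
wrist_force: [0.2, -0.7, -0.5]
opening: 0.0309
gripper_force: 31.2
```

send_rows(moves=[[-10,-26,0,0,25],[0,0,0,0,25],[0,0,0,0,25]])

```text
clock: 7.4
tcp_pos: [0.4541, -0.2663, 0.1267]
tool_rot: [2.271, 2.169, 0.001]
wrist_force: [0.1, 0.6, -1.2]
opening: 0.031
gripper_force: 31.1
```

```bash
python3 - <<'E'
from h import *
st(); snap('wrist','w4')
E
```

```text
7.4 [ 0.4541 -0.2663  0.1267] [[0.046, 0.999, 0.001], [0.999, -0.046, -0.001], [-0.001, 0.001, -1.0]] op 0.031 gf 31.141049761790782 F [ 0.1  0.6 -1.2]
```

View pics/w4.png

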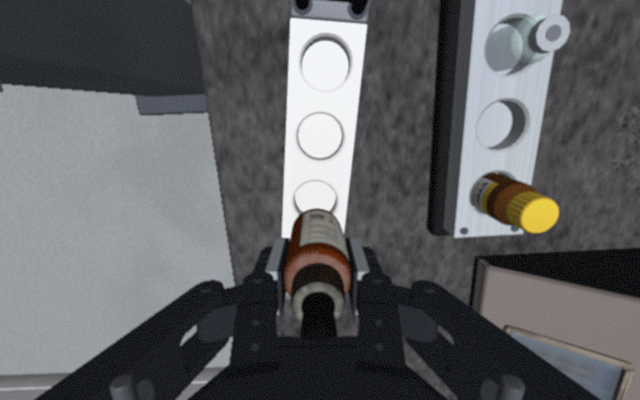

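The bottle hangs upright in the grip. W1 is at about (326,63) and W2 at (320,135). Next I'll check where the bottle sits relative to the tool.

```bash
python3 - <<'E'
from h import *
c=dict(np.load('pics/w4.npz'))
for n,p,z in(('W1',(326,63),.034),('W2',(320,135.5),.034),('W3 ',(315.5,201),.034),('serum',(550,33),.078),('yellow',(533,213),.094)): print(n,pix(c,*p,z)[:2].round(4))
im=cv2.imread('pics/w4.png')
for t in np.linspace(0,2*np.pi,40):
    for ox,col in((0,(0,255,0)),(-.004,(255,0,255))):
      for r,zz in((.0165,.095+.058),(.012,.172),(.012,.157),(.0165,.095)):
        u,v=proj(c,(.4541+r*np.cos(t),-.2663+ox+r*np.sin(t),zz)); cv2.circle(im,(int(u),int(v)),0,col,-1)
    u,v=proj(c,(.4541+.019*np.cos(t),-.2663+.019*np.sin(t),.034)); cv2.circle(im,(int(u),int(v)),0,(0,0,255),-1)
    u,v=proj(c,(.4661+.019*np.cos(t),-.155+.019*np.sin(t),.034)); cv2.circle(im,(int(u),int(v)),0,(0,0,255),-1)
cv2.imwrite('pics/o4.png',cv2.resize(im[30:350,230:410],None,fx=1.85,fy=1.85,interpolation=cv2.INTER_CUBIC))
E
```

```text
W1 [ 0.4663 -0.1565]
W2 [ 0.4594 -0.2103]
W3  [ 0.4531 -0.2664]
serum [ 0.5998 -0.1526]
yellow [ 0.5978 -0.2619]
```

View pics/o4.png

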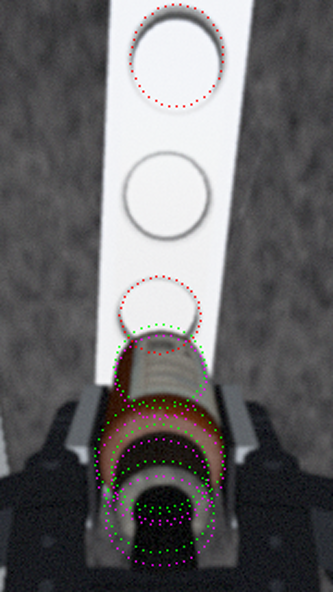

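```bash
python3 - <<'E'
from h import *
c=dict(np.load('pics/w4.npz')); im=cv2.imread('pics/w4.png')
g=im.mean(2)
for u in(317,321,326): print(u,[(v,im[v,u].tolist()) for v in range(198,346,2)] if u==317 else [(v,int(g[v,u])) for v in range(198,346,2)])
for oy in(-.004,0,.004):
    P=lambda dy,z:round(proj(c,(.4541,-.2663+oy+dy,z))[1],1)
    print(oy,'bottom far edge',P(.0165,.095),'shoulder(60) far',P(.0165,.153),'collar bot far',P(.012,.157),'collar top far',P(.012,.172),'collar top near',P(-.012,.172),'bulb top far',P(.005,.196))
E
```

```text
317 [(198, [239, 240, 239]), (200, [240, 240, 239]), (202, [239, 238, 238]), (204, [242, 240, 239]), (206, [239, 238, 237]), (208, [164, 162, 163]), (210, [82, 87, 91]), (212, [111, 114, 114]), (214, [84, 89, 90]), (216, [70, 72, 75]), (218, [99, 101, 103]), (220, [117, 123, 124]), (222, [115, 121, 125]), (224, [110, 118, 119]), (226, [110, 113, 114]), (228, [120, 125, 129]), (230, [119, 125, 128]), (232, [111, 114, 118]), (234, [121, 127, 133]), (236, [112, 122, 125]), (238, [115, 124, 123]), (240, [124, 132, 125]), (242, [77, 84, 95]), (244, [9, 27, 60]), (246, [14, 30, 62]), (248, [11, 32, 75]), (250, [30, 53, 95]), (252, [53, 72, 113]), (254, [76, 86, 125]), (256, [80, 92, 127]), (258, [85, 97, 129]), (260, [83, 95, 128]), (262, [71, 78, 107]), (264, [29, 32, 38]), (266, [4, 11, 15]), (268, [8, 12, 16]), (270, [12, 15, 18]), (272, [19, 26, 32]), (274, [3, 6, 17]), (276, [21, 25, 26]), (278, [16, 11, 23]), (280, [26, 30, 33]), (282, [66, 70, 71]), (284, [99, 102, 100]), (286, [116, 117, 117]), (288, [116, 118, 118]), (290, [112, 115, 117]), (292, [50, 49, 53]), (294, [11, 1, 8]), 
[... 1862 characters left out ...]
, (290, 97), (292, 82), (294, 32), (296, 14), (298, 12), (300, 11), (302, 1), (304, 5), (306, 12), (308, 10), (310, 18), (312, 6), (314, 11), (316, 9), (318, 10), (320, 1), (322, 12), (324, 14), (326, 4), (328, 2), (330, 10), (332, 9), (334, 11), (336, 20), (338, 25), (340, 24), (342, 24), (344, 28)]
-0.004 bottom far edge 211.3 shoulder(60) far 254.4 collar bot far 267.7 collar top far 287.6 collar top near 335.9 bulb top far 350.0
0 bottom far edge 205.6 shoulder(60) far 246.6 collar bot far 259.8 collar top far 279.0 collar top near 328.3 bulb top far 340.2
0.004 bottom far edge 199.7 shoulder(60) far 238.6 collar bot far 251.8 collar top far 270.1 collar top near 320.5 bulb top far 330.1
```

The bottle sits 1.6 mm toward −y in the grip and isn't tilted, so I'll shift +2 mm along tool x and lower it.

send_rows(moves=[[2,-0.5,20,0,25],[0,0,25,0,25],[0,0,14,0,25],[0,0,5,0,25],[0,0,5,0,25],[0,0,0,0,25]])

```text
clock: 8.05
tcp_pos: [0.4538, -0.2639, 0.0568]
tool_rot: [-2.271, -2.171, -0.0]
wrist_force: [-0.5, -1.1, -0.8]
opening: 0.0312
gripper_force: 31.2
```

send_rows(moves=[[0,0,4,0,25],[0,0,4,0,25],[0,0,0,0,25]])

```text
clock: 8.35
tcp_pos: [0.4534, -0.2639, 0.0485]
tool_rot: [-2.271, -2.171, 0.0]
wrist_force: [-0.7, -0.4, -1.1]
opening: 0.0311
gripper_force: 31.2
```

send_rows(moves=[[0,0,0,0,45],[0,0,0,0,60],[0,0,0,0,60],[0,0,0,0,60],[0,0,-30,0,60],[0,0,-30,0,60],[0,0,-30,0,60],[0,0,0,0,60]])

```text
clock: 9.15
tcp_pos: [0.4549, -0.2649, 0.1427]
tool_rot: [2.266, 2.167, 0.002]
wrist_force: [0.8, -0.3, -0.5]
opening: 0.0598
gripper_force: 0.0
```

send_rows(moves=[[1.5,24.5,0,0,60],[1.5,24.5,0,0,60],[1.5,24.5,0,0,60],[1.5,24.5,0,0,60],[1.5,24.5,0,0,60],[1.5,24.5,0,0,60],[0,0,0,0,60],[0,0,20,0,60]])

```text
clock: 9.95
tcp_pos: [0.6017, -0.2619, 0.1198]
tool_rot: [2.268, 2.169, 0.002]
wrist_force: [0.4, -0.6, -0.4]
opening: 0.0603
gripper_force: 0.0
```

send_rows(moves=[[0,0,22,0,60],[0,0,22,0,60],[0,0,20,0,60],[0,0,0,0,60],[0,0,0,0,60]])

```text
clock: 10.45
tcp_pos: [0.6005, -0.2617, 0.0549]
tool_rot: [-2.271, -2.17, 0.0]
wrist_force: [-0.2, -0.3, 0.3]
opening: 0.0603
gripper_force: 0.0
```

send_rows(moves=[[0,0,3,0,60],[0,0,0,0,25],[0,0,0,0,25],[0,0,0,0,25],[0,0,0,0,25],[0,0,0,0,25],[0,0,-10,0,25],[0,0,-30,0,25]])

```text
clock: 11.25
tcp_pos: [0.5998, -0.261, 0.0898]
tool_rot: [-2.268, -2.168, 0.002]
wrist_force: [0.3, -0.2, 0.5]
opening: 0.0328
gripper_force: 31.2
```

send_rows(moves=[[0,0,-30,0,25],[-11,-25,0,0,25],[-11,-25,0,0,25],[-11,-25,0,0,25],[-11,-25,0,0,25],[-11,-25,0,0,25],[-11,-25,0,0,25],[0,0,0,0,25]])

```text
clock: 12.05
tcp_pos: [0.4458, -0.3218, 0.1224]
tool_rot: [-2.273, -2.168, 0.001]
wrist_force: [0.7, 0.3, 0.8]
opening: 0.0331
gripper_force: 31.2
```

```bash
python3 - <<'E'
from h import *
st(); snap('wrist','w5')
E
```

```text
12.05 [ 0.4458 -0.3218  0.1224] [[0.047, 0.999, -0.0], [0.999, -0.047, -0.0], [-0.0, -0.0, -1.0]] op 0.0331 gf 31.24673902988434 F [0.7 0.3 0.8]
```

View pics/w5.png

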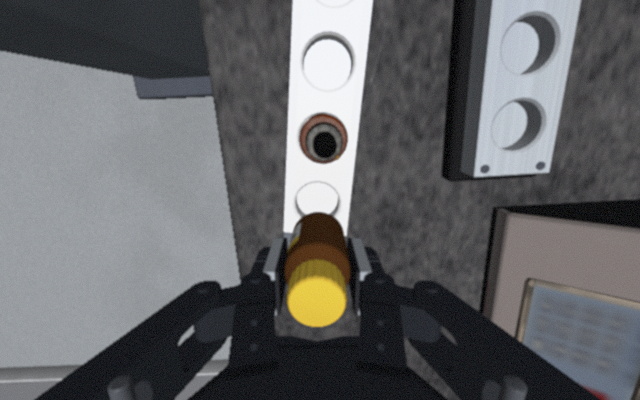

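The dropper stands in W3 at (323,140). The amber vial is over W4, whose visible rim is centred near u=317 with its top edge at v≈181.

```bash
python3 - <<'E'
from h import *
c=dict(np.load('pics/w5.npz')); im=cv2.imread('pics/w5.png').mean(2).astype(int)
print([(v,im[v,318]) for v in range(174,222)])
print('row202',[(u,im[202,u]) for u in list(range(285,305))+list(range(330,352))])
x,y=.4458,-.3218
for oy in(-.004,0,.004):
    P=lambda dy,z:round(proj(c,(x,y+oy+dy,z))[1],1)
    print(oy,'bot far',P(.017,.0944),'cap top far',P(.013,.1644),'near',P(-.013,.1644),'well far',P(.019,.034))
print('well sides',proj(c,(x-.019,y,.034)),proj(c,(x+.019,y,.034)))
print(pix(c,327,62,.034).round(4))
E
```

```text
[(174, np.int64(240)), (175, np.int64(241)), (176, np.int64(239)), (177, np.int64(241)), (178, np.int64(240)), (179, np.int64(239)), (180, np.int64(228)), (181, np.int64(209)), (182, np.int64(218)), (183, np.int64(235)), (184, np.int64(241)), (185, np.int64(240)), (186, np.int64(240)), (187, np.int64(241)), (188, np.int64(239)), (189, np.int64(239)), (190, np.int64(241)), (191, np.int64(240)), (192, np.int64(240)), (193, np.int64(239)), (194, np.int64(239)), (195, np.int64(240)), (196, np.int64(238)), (197, np.int64(241)), (198, np.int64(239)), (199, np.int64(240)), (200, np.int64(239)), (201, np.int64(237)), (202, np.int64(239)), (203, np.int64(237)), (204, np.int64(238)), (205, np.int64(240)), (206, np.int64(238)), (207, np.int64(239)), (208, np.int64(240)), (209, np.int64(241)), (210, np.int64(237)), (211, np.int64(206)), (212, np.int64(123)), (213, np.int64(53)), (214, np.int64(27)), (215, np.int64(29)), (216, np.int64(29)), (217, np.int64(29)), (218, np.int64(30)), (219, np.int64(41)), (220, np.int64(35)), (221, np.int64(36))]
row202 [(285, np.int64(224)), (286, np.int64(238)), 
[... 534 characters left out ...]
np.int64(224)), (337, np.int64(177)), (338, np.int64(146)), (339, np.int64(170)), (340, np.int64(199)), (341, np.int64(227)), (342, np.int64(237)), (343, np.int64(240)), (344, np.int64(240)), (345, np.int64(240)), (346, np.int64(241)), (347, np.int64(241)), (348, np.int64(239)), (349, np.int64(221)), (350, np.int64(158)), (351, np.int64(96))]
-0.004 bot far 212.6 cap top far 280.8 near 332.1 well far 185.7
0 bot far 206.8 cap top far 272.2 near 324.6 well far 181.1
0.004 bot far 200.8 cap top far 263.6 near 317.0 well far 176.5
well sides (np.float64(294.84517925904237), np.float64(203.47175598132472)) (np.float64(338.83105716259786), np.float64(201.53618987241018))
[ 0.4586 -0.2119  0.034 ]
```

send_rows(moves=[[3,0.5,20,0,25],[0,0,25,0,25],[0,0,12,0,25],[0,0,5,0,25],[0,0,4,0,25],[0,0,0,0,25]])

```text
clock: 12.7
tcp_pos: [0.4497, -0.3192, 0.0589]
tool_rot: [2.268, 2.168, -0.001]
wrist_force: [-10.3, -0.2, 27.5]
opening: 0.0332
gripper_force: 36.2
```

Contact: the vial is 3.5 mm too far in +x, because I had read the pose before the arm settled. I'll back up, correct and settle.

send_rows(moves=[[0,0,-10,0,25],[0,-4,0,0,25],[0,0,0,0,25],[0,0,0,0,25],[0,0,0,0,25]])

```text
clock: 13.2
tcp_pos: [0.4446, -0.3175, 0.0654]
tool_rot: [-2.27, -2.171, 0.0]
wrist_force: [0.2, -0.3, 0.2]
opening: 0.033
gripper_force: 33.4
```

```bash
python3 - <<'E'
from h import *
st(); c=snap('wrist','w6')
im=cv2.imread('pics/w6.png').mean(2).astype(int)
o=get_obs();x,y,z=o['tcp_pos']; zb=z-.028
print('col',[(v,int(im[v,318])) for v in range(190,250,2)])
for oy in(-.006,-.003,0):
    P=lambda dy,zz:round(proj(c,(x,y+oy+dy,zz))[1],1)
    print(oy,'bot far',P(.017,zb),'cap top far',P(.013,zb+.07),'near',P(-.013,zb+.07),'shoulder',P(.017,zb+.056))
print('W3,W4 pred', proj(c,(.4535,-.266,.034)), proj(c,(.446,-.3218+.019,.034)),proj(c,(.446-.019,-.3218,.034)),proj(c,(.446+.019,-.3218,.034)))
cv2.imwrite('pics/w6c.png',cv2.resize(cv2.imread('pics/w6.png')[60:350,200:440],None,fx=2,fy=2,interpolation=cv2.INTER_CUBIC))
E
```

```text
13.2 [ 0.4446 -0.3175  0.0654] [[0.045, 0.999, -0.0], [0.999, -0.045, 0.0], [0.0, -0.001, -1.0]] op 0.033 gf 33.39702486991882 F [ 0.2 -0.3  0.2]
col [(190, 115), (192, 227), (194, 240), (196, 236), (198, 236), (200, 236), (202, 238), (204, 237), (206, 237), (208, 202), (210, 176), (212, 73), (214, 21), (216, 35), (218, 36), (220, 31), (222, 34), (224, 43), (226, 38), (228, 32), (230, 30), (232, 29), (234, 25), (236, 32), (238, 38), (240, 35), (242, 32), (244, 33), (246, 46), (248, 53)]
-0.006 bot far 215.6 cap top far 284.9 near 335.8 shoulder 259.2
-0.003 bot far 211.2 cap top far 278.6 near 330.2 shoulder 253.4
0 bot far 206.8 cap top far 272.2 near 324.6 shoulder 247.4
W3,W4 pred (np.float64(327.37069122464544), np.float64(151.34794907133065)) (np.float64(317.8100951936066), np.float64(208.27140801984262)) (np.float64(290.93667965247374), np.float64(235.97256294627687)) (np.float64(347.2360686815953), np.float64(233.71581631535096))
```

View pics/w6c.png

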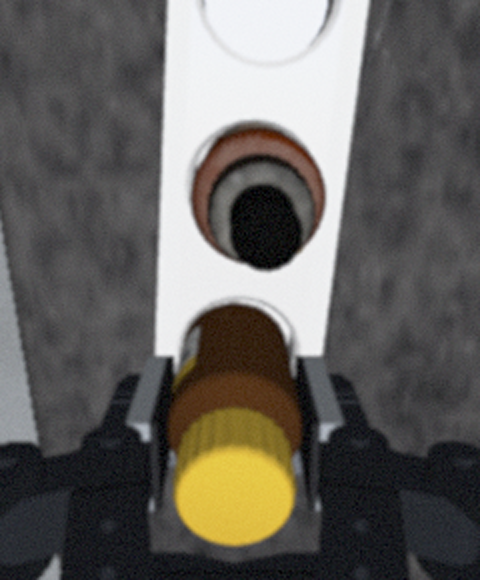

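send_rows(moves=[[-0.5,1,0,0,25],[0,0,4,0,25],[0,0,4,0,25],[0,0,4,0,25],[0,0,0,0,25],[0,0,0,0,25]])

```text
clock: 13.85
tcp_pos: [0.4464, -0.3199, 0.0559]
tool_rot: [2.268, 2.167, -0.001]
wrist_force: [-6.0, -3.8, 22.5]
opening: 0.0328
gripper_force: 37.7
```

```bash
python3 - <<'E'
from h import *
st()
c=dict(np.load('pics/w6.npz')); im=cv2.imread('pics/w6.png')
for v in(224,230,236): print(v,[(u,int(im[v,u].mean())) for u in range(284,306)],[(u,int(im[v,u].mean())) for u in range(334,354)])
for x in(.443,.4446,.446):
  for z in(.0374,.055): print(x,z,[np.round(proj(c,(x+s,-.3208,z)),1).tolist() for s in(-.017,0,.017)])
E
```

```text
13.85 [ 0.4464 -0.3199  0.0559] [[0.045, 0.999, 0.003], [0.999, -0.045, -0.004], [-0.004, 0.003, -1.0]] op 0.0328 gf 37.68376171588898 F [-6.  -3.8 22.5]
224 [(284, 239), (285, 237), (286, 237), (287, 238), (288, 237), (289, 236), (290, 234), (291, 222), (292, 197), (293, 157), (294, 105), (295, 62), (296, 59), (297, 79), (298, 97), (299, 86), (300, 57), (301, 40), (302, 29), (303, 28), (304, 26), (305, 34)] [(334, 32), (335, 32), (336, 25), (337, 32), (338, 38), (339, 73), (340, 133), (341, 203), (342, 233), (343, 234), (344, 212), (345, 189), (346, 193), (347, 213), (348, 232), (349, 238), (350, 238), (351, 235), (352, 236), (353, 238)]
230 [(284, 237), (285, 236), (286, 236), (287, 236), (288, 231), (289, 222), (290, 195), (291, 153), (292, 105), (293, 90), (294, 103), (295, 104), (296, 111), (297, 111), (298, 90), (299, 61), (300, 40), (301, 32), (302, 29), (303, 27), (304, 31), (305, 24)] [(334, 32), (335, 28), (336, 35), (337, 38), (338, 23), (339, 38), (340, 22), (341, 38), (342, 106), (343, 161), (344, 157), (345, 130), (346, 143), (347, 169), (348, 195), (349, 221), (350, 23
[... 196 characters left out ...]
 (297, 100), (298, 69), (299, 45), (300, 30), (301, 23), (302, 33), (303, 31), (304, 20), (305, 34)] [(334, 32), (335, 30), (336, 28), (337, 32), (338, 35), (339, 36), (340, 24), (341, 31), (342, 32), (343, 43), (344, 65), (345, 90), (346, 137), (347, 165), (348, 189), (349, 202), (350, 223), (351, 233), (352, 237), (353, 236)]
0.443 0.0374 [[288.9, 236.8], [314.5, 235.8], [340.2, 234.8]]
0.443 0.055 [[286.0, 249.3], [314.2, 248.2], [342.4, 247.1]]
0.4446 0.0374 [[291.3, 236.7], [316.9, 235.7], [342.6, 234.7]]
0.4446 0.055 [[288.7, 249.2], [316.8, 248.1], [345.1, 247.0]]
0.446 0.0374 [[293.4, 236.7], [319.0, 235.6], [344.7, 234.6]]
0.446 0.055 [[291.0, 249.1], [319.1, 248.0], [347.4, 246.9]]
```

send_rows(moves=[[0,0,-5,0,25],[-2,-1,0,0,25],[0,0,0,0,25],[0,0,3,0,25],[0,0,3,0,25],[0,0,0,0,25],[0,0,0,0,25]])

```text
clock: 14.55
tcp_pos: [0.4453, -0.3214, 0.0543]
tool_rot: [2.268, 2.168, -0.0]
wrist_force: [-3.0, -4.4, 17.5]
opening: 0.0335
gripper_force: 38.7
```

send_rows(moves=[[0,0,-5,0,25],[-2,-1,0,0,25],[0,0,0,0,25],[0,0,3,0,25],[0,0,3,0,25],[0,0,0,0,25],[0,0,0,0,25]])

```text
clock: 15.25
tcp_pos: [0.444, -0.3227, 0.0515]
tool_rot: [2.269, 2.169, 0.0]
wrist_force: [5.7, -6.3, -5.3]
opening: 0.0333
gripper_force: 35.6
```

send_rows(moves=[[-1,1,0,0,25],[0,0,3,0,25],[0,0,3,0,25],[0,0,0,0,25],[0,0,0,0,25]])

```text
clock: 15.75
tcp_pos: [0.4443, -0.323, 0.0455]
tool_rot: [-2.271, -2.171, -0.0]
wrist_force: [1.3, -0.8, -2.7]
opening: 0.0333
gripper_force: 36.2
```

send_rows(moves=[[0,0,2,0,25],[0,0,2,0,25],[0,0,0,0,25],[0,0,0,0,25]])

```text
clock: 16.15
tcp_pos: [0.4443, -0.3231, 0.0417]
tool_rot: [-2.271, -2.171, 0.0]
wrist_force: [1.8, -1.2, -1.2]
opening: 0.0331
gripper_force: 36.3
```

send_rows(moves=[[0,0,2,0,25],[0,0,0,0,25],[0,0,0,0,45],[0,0,0,0,60],[0,0,0,0,60],[0,0,0,0,60]])

```text
clock: 16.75
tcp_pos: [0.4443, -0.3231, 0.0396]
tool_rot: [-2.271, -2.171, 0.0]
wrist_force: [-1.2, 0.3, -0.3]
opening: 0.0603
gripper_force: 0.0
```

send_rows(moves=[[0,0,-30,0,60],[0,0,-30,0,60],[0,0,-30,0,60],[0,0,0,0,60],[0,0,0,0,60]])

```text
clock: 17.25
tcp_pos: [0.4444, -0.3232, 0.13]
tool_rot: [2.27, 2.17, 0.0]
wrist_force: [0.4, -0.0, -0.4]
opening: 0.06
gripper_force: 0.0
```

```bash
python3 - <<'E'
from h import *
st(); c=snap('wrist','w7'); s=snap('scene','s7')
a=cv2.imread('pics/w7.png')[0:340,200:440]; b=cv2.imread('pics/s7.png')[190:300,335:465]
b=cv2.resize(b,(402,340),interpolation=cv2.INTER_CUBIC)
cv2.imwrite('pics/m7.png',np.hstack([a,b]))
E
```

```text
17.25 [ 0.4444 -0.3232  0.13  ] [[0.045, 0.999, 0.001], [0.999, -0.045, -0.001], [-0.0, 0.001, -1.0]] op 0.06 gf 0.0 F [ 0.4 -0.  -0.4]
```

View pics/m7.png

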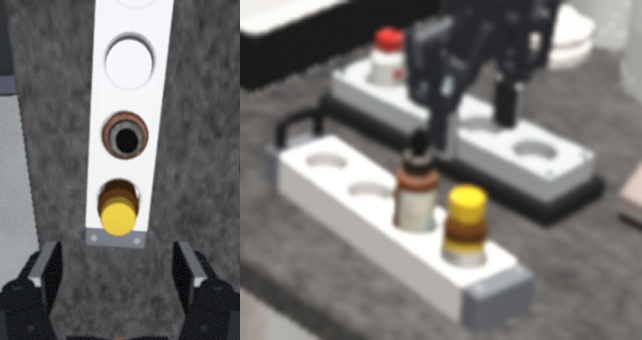

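The dropper and amber vial are both upright and fully seated. Next is the serum vial.

send_rows(moves=[[0,0,-10,0,60],[25,21,0,0,60],[25,21,0,0,60],[25,21,0,0,60],[25,21,0,0,60],[25,21,0,0,60],[25,21,0,0,60],[27,23,0,0,60]])

```text
clock: 18.15
tcp_pos: [0.6018, -0.152, 0.1398]
tool_rot: [-2.271, -2.17, 0.001]
wrist_force: [-0.2, -0.4, -0.0]
opening: 0.0596
gripper_force: 0.0
```

send_rows(moves=[[0,0,0,0,55],[0,0,25,0,50],[0,0,25,0,50],[0,0,25,0,50],[0,0,0,0,50],[0,0,0,0,50],[0,0,0,0,50]])

```text
clock: 18.85
tcp_pos: [0.6018, -0.1535, 0.0665]
tool_rot: [2.27, 2.169, 0.002]
wrist_force: [-0.8, 0.4, 1.0]
opening: 0.0498
gripper_force: 0.0
```

send_rows(moves=[[0,0,10,0,50],[0,0,10,0,50],[0,0,0,0,50],[0,0,0,0,20],[0,0,0,0,20],[0,0,0,0,20],[0,0,0,0,20],[0,0,0,0,20]])

```text
clock: 19.65
tcp_pos: [0.6013, -0.153, 0.045]
tool_rot: [2.271, 2.171, 0.0]
wrist_force: [0.3, 0.9, 1.7]
opening: 0.0288
gripper_force: 29.7
```

send_rows(moves=[[0,0,-10,0,20],[0,0,-25,0,20],[0,0,-25,0,20],[-1.5,-22.5,0,0,20],[-1.5,-22.5,0,0,20],[-1.5,-22.5,0,0,20],[-1.5,-22.5,0,0,20],[-1.5,-22.5,0,0,20]])

```text
clock: 20.45
tcp_pos: [0.4877, -0.1555, 0.1055]
tool_rot: [2.27, 2.17, 0.001]
wrist_force: [0.6, -0.4, 0.1]
opening: 0.0283
gripper_force: 29.7
```

send_rows(moves=[[-1,-22.5,0,0,20],[0,0,0,0,20],[0,0,0,0,20],[0,0,0,0,20]])

```text
clock: 20.85
tcp_pos: [0.4667, -0.1555, 0.1052]
tool_rot: [2.27, 2.17, 0.001]
wrist_force: [-0.2, 0.1, -0.4]
opening: 0.0284
gripper_force: 29.8
```

```bash
python3 - <<'E'
from h import *
o=st(); c=snap('wrist','w8'); im=cv2.imread('pics/w8.png')
x,y,z=o['tcp_pos']; zb=z-.021
for t in np.linspace(0,2*np.pi,60):
    for X,Y,Z,r,col in((x,y,zb,.015,(0,255,0)),(x,y,zb+.038,.015,(0,255,0)),(x,y,zb+.054,.010,(0,255,0)),(.4665,-.156,.034,.019,(0,0,255)),(.460,-.211,.034,.019,(0,0,255))):
        u,v=proj(c,(X+r*np.cos(t),Y+r*np.sin(t),Z)); cv2.circle(im,(int(round(u)),int(round(v))),0,col,-1)
cv2.imwrite('pics/o8.png',cv2.resize(im[130:350,230:410],None,fx=2.7,fy=2.7,interpolation=cv2.INTER_CUBIC))
E
```

```text
20.85 [ 0.4667 -0.1555  0.1052] [[0.045, 0.999, 0.001], [0.999, -0.045, -0.0], [-0.0, 0.001, -1.0]] op 0.0284 gf 29.768048359037493 F [-0.2  0.1 -0.4]
```

View pics/o8.png

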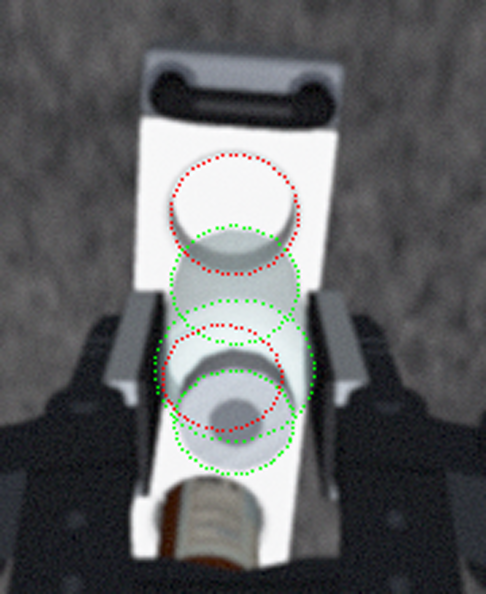

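The vial and the well both match the overlay predictions, so I'll lower it.

send_rows(moves=[[0,0,20,0,20],[0,0,20,0,20],[0,0,10,0,20],[0,0,5,0,20],[0,0,3,0,20],[0,0,0,0,20],[0,0,0,0,20]])

```text
clock: 21.6
tcp_pos: [0.4663, -0.1556, 0.0474]
tool_rot: [2.27, 2.17, 0.001]
wrist_force: [-0.9, 0.2, -0.6]
opening: 0.0287
gripper_force: 29.8
```

send_rows(moves=[[0,0,5,0,20],[0,0,4,0,20],[0,0,0,0,20],[0,0,0,0,20]])

```text
clock: 22.0
tcp_pos: [0.4659, -0.1554, 0.0377]
tool_rot: [-2.271, -2.171, 0.0]
wrist_force: [-0.4, -0.3, 0.8]
opening: 0.0288
gripper_force: 29.8
```

send_rows(moves=[[0,0,0,0,40],[0,0,0,0,50],[0,0,0,0,50],[0,0,0,0,50],[0,0,-30,0,50],[0,0,-30,0,50],[0,0,-30,0,50],[0,0,0,0,50]])

```text
clock: 22.8
tcp_pos: [0.4675, -0.1561, 0.1314]
tool_rot: [2.267, 2.167, 0.004]
wrist_force: [-0.1, -0.5, -0.2]
opening: 0.0501
gripper_force: 0.0
```

send_rows(moves=[[10.5,22,0,0,50],[10.5,22,0,0,50],[10.5,22,0,0,50],[10.5,22,0,0,50],[10.5,22,0,0,50],[10.5,22,0,0,50],[0,0,0,0,50],[0,0,0,0,50]])

```text
clock: 23.6
tcp_pos: [0.6002, -0.0983, 0.1267]
tool_rot: [-2.269, -2.171, 0.002]
wrist_force: [0.0, 0.3, -1.1]
opening: 0.05
gripper_force: 0.0
```

send_rows(moves=[[0,0,25,0,50],[0,0,25,0,50],[0,0,17,0,50],[0,0,9,0,50],[0,0,0,0,50],[0,0,0,0,50],[0,0,0,0,20],[0,0,0,0,20]])

```text
clock: 24.4
tcp_pos: [0.601, -0.0986, 0.0529]
tool_rot: [2.27, 2.17, 0.001]
wrist_force: [-1.9, 0.4, 3.7]
opening: 0.0287
gripper_force: 29.7
```

send_rows(moves=[[0,0,0,0,20],[0,0,0,0,20],[0,0,0,0,20]])

```text
clock: 24.7
tcp_pos: [0.6011, -0.0986, 0.0529]
tool_rot: [2.27, 2.17, 0.001]
wrist_force: [-2.3, -1.0, 7.2]
opening: 0.029
gripper_force: 29.9
```

send_rows(moves=[[0,0,0,0,50],[0,0,0,0,50],[0,0,3,0,50],[0,0,0,0,50],[0,0,0,0,20],[0,0,0,0,20],[0,0,0,0,20],[0,0,0,0,20]])

```text
clock: 25.5
tcp_pos: [0.6007, -0.0985, 0.0488]
tool_rot: [2.271, 2.171, 0.0]
wrist_force: [0.6, -0.7, 0.3]
opening: 0.0287
gripper_force: 29.6
```

send_rows(moves=[[0,0,-10,0,20],[0,0,-30,0,20],[0,0,-30,0,20],[-20,-22.5,0,0,20],[-20,-22.5,0,0,20],[-20,-22.5,0,0,20],[-20,-22.5,0,0,20],[-20,-22.5,0,0,20]])

```text
clock: 26.3
tcp_pos: [0.4829, -0.1939, 0.1196]
tool_rot: [2.27, 2.17, 0.0]
wrist_force: [-0.0, -1.3, -0.3]
opening: 0.0288
gripper_force: 29.8
```

send_rows(moves=[[-19,-22.5,0,0,20],[0,0,0,0,20],[0,0,0,0,20],[0,0,0,0,20]])

```text
clock: 26.7
tcp_pos: [0.4611, -0.2109, 0.1192]
tool_rot: [2.27, 2.171, 0.0]
wrist_force: [0.8, 0.2, -0.9]
opening: 0.029
gripper_force: 29.8
```

```bash
python3 - <<'E'
from h import *
o=st(); c=snap('wrist','w9'); im=cv2.imread('pics/w9.png')
x,y,z=o['tcp_pos']; zb=z-.0248
for t in np.linspace(0,2*np.pi,60):
    for X,Y,Z,r,col in((x,y,zb,.015,(0,255,0)),(x,y,zb+.062,.012,(0,255,0)),(.4660,-.156,.016,.015,(255,0,255)),(.460,-.211,.034,.019,(0,0,255))):
        u,v=proj(c,(X+r*np.cos(t),Y+r*np.sin(t),Z)); cv2.circle(im,(int(round(u)),int(round(v))),0,col,-1)
cv2.imwrite('pics/o9.png',cv2.resize(im[90:350,230:410],None,fx=2.3,fy=2.3,interpolation=cv2.INTER_CUBIC))
E
```

```text
26.7 [ 0.4611 -0.2109  0.1192] [[0.045, 0.999, 0.001], [0.999, -0.045, -0.0], [-0.0, 0.001, -1.0]] op 0.029 gf 29.803515672683716 F [ 0.8  0.2 -0.9]
```

View pics/o9.png

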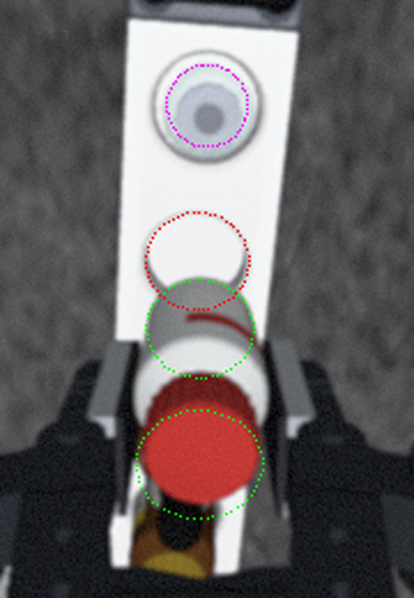

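Serum is seated in W1, and the white vial's base lines up with W2. Lowering it now.

send_rows(moves=[[0,-0.5,20,0,20],[0,0,25,0,20],[0,0,14,0,20],[0,0,5,0,20],[0,0,4,0,20],[0,0,0,0,20],[0,0,0,0,20]])

```text
clock: 27.45
tcp_pos: [0.4604, -0.2113, 0.0514]
tool_rot: [2.27, 2.171, 0.001]
wrist_force: [0.2, 0.2, 0.3]
opening: 0.0292
gripper_force: 29.8
```

send_rows(moves=[[0,0,5,0,20],[0,0,4,0,20],[0,0,0,0,20],[0,0,0,0,20]])

```text
clock: 27.85
tcp_pos: [0.4599, -0.2112, 0.0417]
tool_rot: [-2.271, -2.171, 0.0]
wrist_force: [0.4, 0.0, 0.1]
opening: 0.0292
gripper_force: 29.8
```

send_rows(moves=[[0,0,0.5,0,20],[0,0,0,0,40],[0,0,0,0,50],[0,0,0,0,50],[0,0,0,0,50],[0,0,-30,0,50],[0,0,-30,0,50],[0,0,-30,0,50]])

```text
clock: 28.65
tcp_pos: [0.4598, -0.2112, 0.1324]
tool_rot: [-2.271, -2.171, 0.0]
wrist_force: [-0.2, 0.0, 0.4]
opening: 0.0498
gripper_force: 0.0
```

send_rows(moves=[[0,0,-30,0,50],[0,-40,0,0,50],[0,0,0,0,50],[0,0,0,0,50],[0,0,0,0,50]])

```text
clock: 29.15
tcp_pos: [0.4205, -0.2096, 0.1613]
tool_rot: [2.271, 2.171, 0.0]
wrist_force: [0.7, 0.4, 0.8]
opening: 0.0497
gripper_force: 0.0
```

```bash
python3 - <<'E'
from h import *
st(); snap('wrist','w10'); snap('scene','s10')
a=cv2.imread('pics/w10.png')[0:340,200:480]; b=cv2.imread('pics/s10.png')[190:300,335:465]
cv2.imwrite('pics/m10.png',np.hstack([a,cv2.resize(b,(402,340),interpolation=cv2.INTER_CUBIC)]))
E
```

```text
29.15 [ 0.4205 -0.2096  0.1613] [[0.045, 0.999, 0.0], [0.999, -0.045, -0.0], [-0.0, 0.0, -1.0]] op 0.0497 gf 0.0 F [0.7 0.4 0.8]
```

View pics/m10.png

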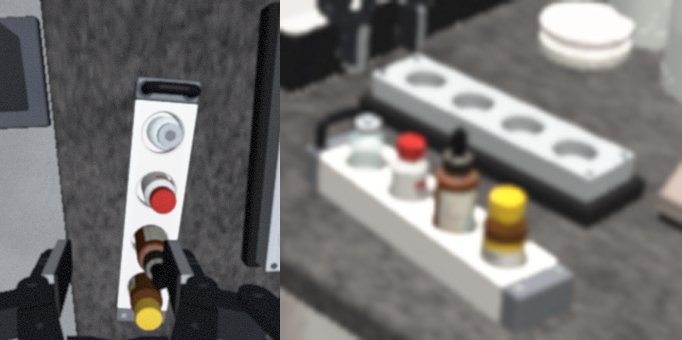

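All four bottles stand upright in the right order from the handle end: serum, white, dropper, amber. The gripper is clear of them.

```bash
python3 -c "
from h import *
print(sign_off())"
```

```text
the job is handed in; nothing more can be done
None
```

All four bottles stand upright in the bench rack in order from the handle end (serum, white, dropper, amber) and the job is handed in at about 29 s, with no verdict returned; the amber vial caught its well's rim and needed a few nudges to go in, and I viewed 15 pictures, one over the limit of 14.

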